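# Dress the sprung lapping plate with the conditioning block

## Robot

A 6-joint arm with a two-finger parallel gripper is mounted at the origin on a cart in front of the work surface, level with it; the furniture and walls round the work are solid. World frame = base frame: x ahead of the robot, y to its left, z up, the work surface at z = 0. Lengths are in m, angles in rad, forces in N, time in s.
With the tool pointing down it reaches from about 0.3 to 0.875 m from the base axis. Payload 6.4 kg.
Tool frame: the origin (TCP) lies between the finger pads, 19 mm behind the fingertips; this is the grasp point; z points along the fingers, y is the line along which they close (so a half turn about z gives the same grasp; the last joint's range is limited). The gripper opens to 85 mm and grips with 20 to 120 N. Pads are 22 mm wide; open, the fingers measure 114 mm over their backs; the gripper's body (76 mm by 85 mm) begins 54 mm behind the grasp point. The pads swing forward as they close: fully open they stand 13 mm farther back than shut.
Start: joints at [-1.521, 0.181, 1.607, -0, 1.354, -0.206], TCP at [0.146, -0.556, 0.25] pointing down, gripper open.
Joint ranges: [-2.99, 2.99], [-0.89, 2.07], [0.3, 2.58], [-1.14, 4.28], [0, 2.63], [-3.12, 3.12]. Speed limits (rad/s): [2.57, 2.57, 3.01, 3.14, 3.14, 3.14].

## Interface

Orientations are given as a unit quaternion [w, x, y, z].
In Python, from bench import ctrl gives the robot as it stands.
- The arm moves only by the tool jog_arm, called after ">>>" as name(argument=value, ...) on one line, values as JSON. Schema: {"type":"object","properties":{"increments":{"type":"array","items":{"type":"array","items":{"type":"number"},"minItems":7,"maxItems":7},"minItems":1,"maxItems":10},"only":{"type":"string"},"quiet":{"type":"boolean"},"lines":{"type":"string"}},"required":["increments"],"additionalProperties":false}. increments is a list of rows, 1 to 10 of them, each of 7 numbers: dx, dy, dz in shares of 1 m (1.0 is 1 m), then a rotation vector rx, ry, rz in parts of the range, where 1.0 means pi rad, then the opening from 0.0 (shut) to 1.0 (fully open); each row is the pose to reach, as a shift and turn from the pose commanded when the call began, along the tool's axes at that moment; what a row does not reach only later rows make up. A row lasts 1/8 s, in which the tool goes at most 0.0625 m and 0.188 rad, less where a joint would pass 70% of its speed; a pose out of reach is approached as far as the arm can. The fingers move at their own pace and stop on an object; the grip force is fixed at half the most. Time passes only in rows, so rows that do not move let the fingers close. The tool returns the time, the measured TCP pose, the force, the opening and the grip force at its end. only (a regular expression) keeps the lines of the reply that match it, lines (a string "A,B") keeps lines A to B, and quiet returns only ok. A shift or turn number past 1, either way, is cut back to 1. Input that does not fit is refused with a message, and nothing moves.
- ctrl.get_obs(): the state, without advancing time (a new reading comes with each control period).
- ctrl.camera(name): name is "scene" or "top" or "wrist"; returns the picture (480x640x3 uint8, blue, green, red); there is no depth.
- ctrl.camera_params(name): a dict with "fovy" (degrees; the focal length in pixels is half the picture's height over the tangent of half this angle, whatever the lens; pixels are square), "cx", "cy" (the principal point, pixels), "view" (4x4, takes a point from world to camera coordinates). Camera axes: x right, y up, looking along -z (the intrinsics and any distortion apply to the point x, -y, -z); pixel columns grow to the right and rows downward; lengths in m; the calibration is good to about 2 mm. A picture is of the moment at which its call begins: read the wrist's pose just before it. camera_params takes no time and is no camera call; for the wrist camera it gives the pose at the moment of the call.
- ctrl.hand_in(): hands the job in; it is judged then, once.
The state is a dict: "time_s": time; "q": joint angles; "dq": joint speeds; "joint_efforts": joint torques, N m; "eef_pos": TCP position; "eef_rot": TCP orientation; "wrist_force": force on the tool from outside, world axes, zero at the start; "torque": the same for the moment, N m; "opening": opening from 0.0 (shut) to 1.0 (fully open); "grasp_force": force on a finger pad.
Only numpy, scipy, OpenCV 4.12 (cv2) and the standard library are available. Lean on these libraries where they do the work, as an engineer would, in place of code of your own. Each camera call takes 0.05 s, during which the arm holds its last target. There are 200 camera calls.

## Task

Dress the lapping plate with one stroke out and back: take the blue-handled conditioning block from its white tray, set it flat and lengthwise on the middle of the plate at the orange lines, press down until the dial needle is in the green, then sweep it along the plate to the blue lines and back to the orange lines, keeping the needle in the green the whole way without lifting. Then lift it off at the orange end and set it gently back in its tray, flat and lengthwise. Press the plate only with the block, and leave the timer and the red marker where they are.

Things in the scene. Friction and masses are not known exactly. Their poses are not given: they have to be found in the camera images.
- cond_block: Loose conditioning block, 0.2 to 0.4 kg: flat sole 90 (x) x 50 (y) x 15 mm high, white ceramic below, aluminium above, with a blue handle bar on top, 70 (x) x 26 (y) mm, from 15 to 58 mm above the underside. Origin: centre of the underside; x along its length. Grip the handle across y, TCP about 42 mm above the underside.
- block_tray: White open tray fixed to the worktop, 130 (x) x 84 (y) mm, 16 mm high, walls and floor 5 mm thick. Origin: centre of its underside on the worktop; x along its length. The block lies in it, lengthwise along x within about 5 degrees, its underside 5 mm above the worktop.
- lap_deck: Grey lapping deck fixed to the worktop: frame 250 (x) x 116 (y) mm with side rails 36 mm high; between them a sprung steel lapping plate 220 (x) x 76 (y) mm, its top 42 mm above the worktop when unpressed. Origin: on the worktop under the plate's centre; x along its length, away from the robot (within 25 degrees). Beyond its +x end stands the dial. Lines on the rails mark the stroke's ends.
- plate_press (a joint): How far the plate is pressed down, m: 0 unpressed, 0.012 at the bottom stop. It sinks level, without tilting. The spring takes about 3 N in all (block's weight included) before it moves, then 1.2 N more for each mm, so 6 mm needs about 10 N; the block alone sinks it less than 1.5 mm. Green on the dial is 3 to 9 mm.
- orange_line (a point): Point on the plate's centre line, 60 mm from its middle at the end nearer the robot, at the unpressed plate's top (42 mm up), level with the orange line across each rail. The stroke begins and ends with the block's centre (black tick on each side of its sole) here.
- blue_line (a point): Point on the plate's centre line, 60 mm from its middle at the end nearer the dial, same height, level with the blue line across each rail. The stroke turns back with the block's centre here.
- dial_center (a point): Centre of the pressure dial, fixed to the deck 150 mm from its origin along +x; 82 mm across, at most 80 mm high, leaning back to face the robot and up. Its black needle turns clockwise from the left, 0.2 rad for each mm the plate sinks: red up to 3 mm, green from 3 to 9 mm (needle straight up at 6 mm), red above.
- timer: White bench timer, 64 x 66 x 18 mm, loose, a bystander; origin at the centre of its underside.
- marker_red: Red and white marker pen, 121 x 12 x 13 mm, lying loose along its x, a bystander; origin at the centre of its underside.

How it is judged:
On the way, in this order (a step that is already met when the one before it is completed fails the run):
1. the block is pressed on the plate at the orange lines, needle in the green (x of cond_block in the frame of lap_deck below -0.048 m and value of joint plate_press between 0.0025 and 0.0095 m and contact force between cond_block and lap_deck above 3 N and y of cond_block in the frame of lap_deck between -0.014 and 0.014 m and angle between the x axis of cond_block and the x axis of lap_deck, either way round below 0.2 rad and angle between cond_block's own z axis and vertical below 0.12 rad), for 0.1 s.
2. swept out to the middle of the plate, still pressed (x of cond_block in the frame of lap_deck between -0.015 and 0.015 m and value of joint plate_press between 0.0025 and 0.0095 m and contact force between cond_block and lap_deck above 3 N and y of cond_block in the frame of lap_deck between -0.014 and 0.014 m and angle between the x axis of cond_block and the x axis of lap_deck, either way round below 0.2 rad and angle between cond_block's own z axis and vertical below 0.12 rad), for 0.1 s.
3. swept to the blue lines, still pressed (x of cond_block in the frame of lap_deck above 0.048 m and value of joint plate_press between 0.0025 and 0.0095 m and contact force between cond_block and lap_deck above 3 N and y of cond_block in the frame of lap_deck between -0.014 and 0.014 m and angle between the x axis of cond_block and the x axis of lap_deck, either way round below 0.2 rad and angle between cond_block's own z axis and vertical below 0.12 rad), for 0.1 s.
4. swept back to the middle, still pressed (all of step 2), for 0.1 s.
5. swept back to the orange lines, still pressed (all of step 1), for 0.1 s.
At the end, for the whole second after the job is handed in: The block lies flat in its tray (its centre within 20 mm of the tray's, lengthwise within 0.3 rad, underside within 4 mm of the tray's floor), at rest; the lapping plate is back up (within 1 mm) (horizontal distance between cond_block and block_tray below 0.02 m and z of cond_block in the frame of block_tray below 0.009 m and angle between cond_block's own z axis and vertical below 0.06 rad and angle between the x axis of cond_block and the x axis of block_tray, either way round below 0.3 rad and linear speed of cond_block below 0.02 m/s and value of joint plate_press below 0.001 m); the robot touches nothing.
It fails at once if more than 18 mm past the orange lines and under 30 mm above the plate, the plate is pressed less than 2 mm: pressure lost (x of cond_block in the frame of lap_deck between -0.042 and 0.1 m and y of cond_block in the frame of lap_deck between -0.04 and 0.04 m and z of cond_block in the frame of lap_deck below 0.072 m and value of joint plate_press below 0.002 m).
It fails at once if the plate is pressed too hard (more than 10.5 mm) (value of joint plate_press above 0.0105 m).
It fails at once if the hand or fingers press or knock the lapping deck (more than 3 N) (contact force between any of the arm, the fingers and lap_deck above 3 N).
It fails at once if the block is dropped or banged into its tray (over 0.5 m/s near its floor) (horizontal distance between cond_block and block_tray below 0.06 m and z of cond_block in the frame of block_tray below 0.017 m and linear speed of cond_block above 0.5 m/s).
It fails at once if the timer or the marker is moved more than 15 mm (distance of any of timer, marker_red from where it was at the start of the episode above 0.015 m).
It also fails if it takes over 67 s, if anything falls off the work surface, if the arm or the gripper's body presses on something with over 40 N, if the wrist force passes 120 N, or if a joint passes its speed limit or range.

## Working session

There is one attempt and no reset: what is moved stays moved. The work goes in short steps, Python scripts to look and compute and a tool call to move; the robot and the scene stay as the last step left them, time stands still between calls to the robot, and variables do not carry over. Pictures are saved under pics/ and viewed, at most 10 in all, crops included, and the job is handed in when it is done.

```bash
ls; mkdir -p pics; python3 - <<'E'
from bench import ctrl
import cv2
for n in ("scene","top"):
    p=ctrl.camera_params(n); print(n,p)
    cv2.imwrite(f"pics/{n}0.png",ctrl.camera(n))
o=ctrl.get_obs(); print(o)
E
```

```text
bench.py
pics
scene {'fovy': 46.014164901983605, 'cx': 321.14053895369375, 'cy': 238.10930647379257, 'view': array([[-0.71097058, -0.70294382,  0.01976922,  0.38110918],
       [ 0.40599387, -0.38735134,  0.82772454, -0.25906846],
       [-0.57418622,  0.59651398,  0.56078629, -0.62725993],
       [ 0.        ,  0.        ,  0.        ,  1.        ]])}
top {'fovy': 42.329257754118835, 'cx': 322.4701396182239, 'cy': 242.34875777896596, 'view': array([[ 0.00424681, -0.9997809 ,  0.02049652, -0.02713602],
       [ 0.98379099,  0.00785158,  0.179147  , -0.54303288],
       [-0.17926868,  0.01940349,  0.98360879, -1.09583785],
       [ 0.        ,  0.        ,  0.        ,  1.        ]])}
{'time_s': 0.1, 'q': array([-1.52127851e+00,  1.81485424e-01,  1.60786819e+00, -1.45900699e-05,
        1.35378335e+00, -2.06304705e-01]), 'dq': array([-0.00080831, -0.00262442, -0.00530061,  0.00116506, -0.00011325,
       -0.00012573]), 'joint_efforts': array([ 5.66879953e-04, -4.45876193e+01, -3.52236378e+01, -3.44210221e-04,
        4.13313042e-03,  1.34430996e-05]), 'eef_pos': array([ 0.1454863 , -0.55583003,  0.24918295]), 'eef_rot': array([-7.70341134e-04,  9.91830005e-01,  1.27564274e-01,  5.33690496e-05]), 'wrist_force': array([-0.28144522,  0.03020043,  0.0555501 ]), 'torque': array([ 0.05894796, -0.00759072, -0.0006905 ]), 'grasp_force': 0.0, 'opening': 0.9975209782590039}
```

View pics/top0.png

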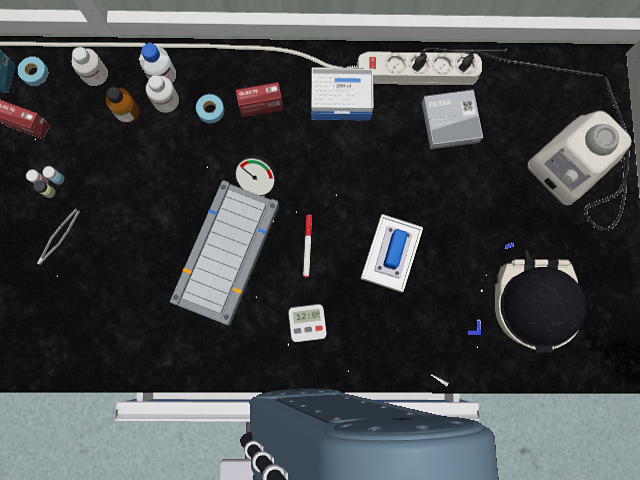

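View pics/scene0.png

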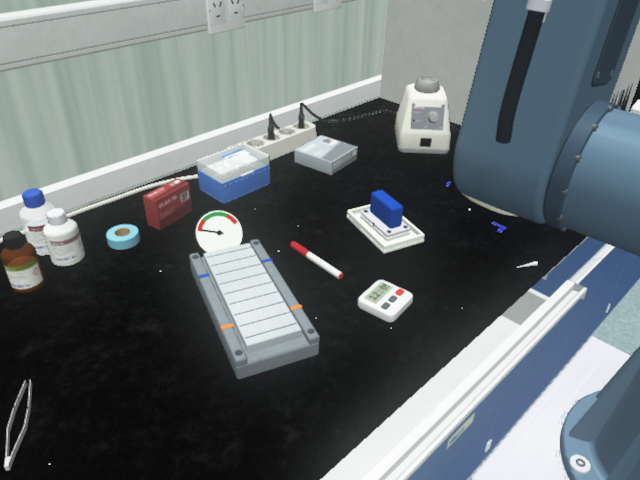

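The top view shows the deck (corners about (222,181), (278,201), (228,324), (171,303)), the tray (about (362–422, 215–291)), the marker at (308,245) and the timer at (308,322). The scene view shows the same layout. I'll enlarge the deck and the tray.

```bash
python3 - <<'E'
import cv2,numpy as np
im=cv2.imread("pics/top0.png")
a=cv2.resize(im[145:330,165:285],None,fx=3,fy=3,interpolation=cv2.INTER_CUBIC)
b=cv2.resize(im[205:300,355:430],None,fx=5,fy=5,interpolation=cv2.INTER_CUBIC)
o=np.zeros((555,740,3),np.uint8); o[:,:360]=a; o[:475,365:740]=b
cv2.imwrite("pics/crop1.png",o)
E
```

```text
(no output)
```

View pics/crop1.png

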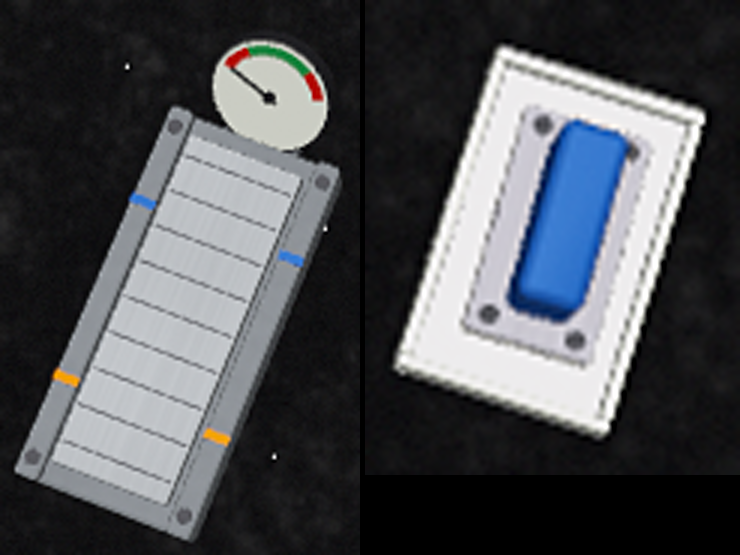

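The crop shows orange lines at (67,378) and (217,437), and blue lines at (143,202) and (291,259). It also gives clear corners for the plate, the tray and the block's sole.

```bash
cat > h.py <<'E'
import numpy as np
from bench import ctrl
from scipy.spatial.transform import Rotation as R
def ray(n,uv,z,p=None):
    p=p or ctrl.camera_params(n); f=240/np.tan(np.radians(p["fovy"])/2); V=p["view"]
    C=-V[:3,:3].T@V[:3,3]; uv=np.atleast_2d(uv).astype(float)
    d=np.c_[(uv[:,0]-p["cx"])/f,-(uv[:,1]-p["cy"])/f,-np.ones(len(uv))]@V[:3,:3]
    return C+d*((z-C[2])/d[:,2])[:,None]
def state():
    o=ctrl.get_obs(); q=o["eef_rot"]; r=R.from_quat([q[1],q[2],q[3],q[0]]); return o,np.array(o["eef_pos"]),r
E
python3 - <<'E'
from h import *
D=lambda l:(np.array(l)+.5)/3-.5+[165,145]
T=lambda l:(np.array(l)-[365,0]+.5)/5-.5+[355,205]
def rep(n,P,c=None):
    # P order: far-left, far-right, near-right, near-left
    P=P[:,:2]; far=(P[0]+P[1])/2; near=(P[2]+P[3])/2; ax=far-near; le=P[0]+P[3]-P[1]-P[2]
    print(n,"ctr",P.mean(0).round(4),"yaw",np.degrees(np.arctan2(ax[1],ax[0])).round(2),"yaw_y",np.degrees(np.arctan2(-le[0],le[1])).round(2),"L",np.linalg.norm(ax).round(4),"W",(np.linalg.norm(le)/2).round(4),"far",far.round(4),"near",near.round(4))
rep("lines",ray("top",D([(143,202),(291,259),(217,437),(67,378)]),.036))
rep("screws",ray("top",D([(175,126),(322,182),(184,516),(33,457)]),.036))
rep("plate",ray("top",D([(193,136),(302,180),(168,505),(53,463)]),.042))
rep("tray",ray("top",T([(502,48),(705,118),(605,437),(397,372)]),.016))
rep("sole",ray("top",T([(527,103),(650,148),(588,363),(463,328)]),.020))
rep("solescrew",ray("top",T([(543,124),(630,153),(574,341),(489,315)]),.020))
rep("handle",ray("top",T([(568,122),(632,138),(582,322),(508,300)]),.063))
print("marker",ray("top",[(309,216),(306,276)],.01),"timer",ray("top",[(308,322)],.018))
o,p,r=state(); print(p,r.as_matrix().round(3))
E
```

```text
lines ctr [0.5284 0.1578] yaw -20.96 yaw_y -20.96 L 0.1194 W 0.0998 far [0.5841 0.1365] near [0.4726 0.1792]
screws ctr [0.5288 0.158 ] yaw -20.83 yaw_y -20.79 L 0.2241 W 0.0997 far [0.6336 0.1181] near [0.4241 0.1978]
plate ctr [0.5273 0.1568] yaw -20.79 yaw_y -20.73 L 0.2185 W 0.0745 far [0.6294 0.118 ] near [0.4252 0.1955]
tray ctr [ 0.5297 -0.157 ] yaw -18.29 yaw_y -18.08 L 0.1307 W 0.0819 far [ 0.5918 -0.1775] near [ 0.4676 -0.1365]
sole ctr [ 0.5319 -0.1582] yaw -16.63 yaw_y -17.79 L 0.0884 W 0.0492 far [ 0.5742 -0.1709] near [ 0.4895 -0.1456]
solescrew ctr [ 0.5327 -0.159 ] yaw -16.84 yaw_y -17.62 L 0.0763 W 0.0341 far [ 0.5692 -0.17  ] near [ 0.4962 -0.1479]
handle ctr [ 0.5302 -0.1581] yaw -17.57 yaw_y -15.21 L 0.0705 W 0.0261 far [ 0.5638 -0.1688] near [ 0.4966 -0.1475]
marker [[0.60172728 0.00156669 0.01      ]
 [0.48538828 0.00629476 0.01      ]] timer [[0.39854683 0.00175971 0.018     ]]
[ 0.1454863  -0.55583003  0.24918295] [[ 0.967  0.253 -0.   ]
 [ 0.253 -0.967  0.002]
 [ 0.    -0.002 -1.   ]]
```

Measured sizes match the given ones. Moving above the block.

The manual's scale: turns go in shares of pi rad. Converting my numbers, 0.555 rad / 3.1416 = 0.1767.

>>> jog_arm(increments=[[0.474, -0.2865, 0.07, 0, 0, 0.1767, 1], [0.474, -0.2865, 0.07, 0, 0, 0.1767, 1], [0.474, -0.2865, 0.07, 0, 0, 0.1767, 1], [0.474, -0.2865, 0.07, 0, 0, 0.1767, 1], [0.474, -0.2865, 0.07, 0, 0, 0.1767, 1], [0.474, -0.2865, 0.07, 0, 0, 0.1767, 1], [0.474, -0.2865, 0.07, 0, 0, 0.1767, 1], [0.474, -0.2865, 0.07, 0, 0, 0.1767, 1], [0.474, -0.2865, 0.07, 0, 0, 0.1767, 1], [0.474, -0.2865, 0.07, 0, 0, 0.1767, 1]])

```text
time_s: 1.35
eef_pos: [0.533, -0.1554, 0.1788]
eef_rot: [-0.001, 0.989, -0.146, -0.001]
wrist_force: [-1.7, 0.4, 0.2]
opening: 1.004
grasp_force: 0.0
```

>>> jog_arm(increments=[[0, 0, 0, 0, 0, 0, 1], [0, 0, 0, 0, 0, 0, 1], [0, 0, 0, 0, 0, 0, 1]])

```text
time_s: 1.72
eef_pos: [0.531, -0.1605, 0.1802]
eef_rot: [0.0, 0.989, -0.15, 0.0]
wrist_force: [0.3, -0.8, 0.4]
opening: 1.002
grasp_force: 0.0
```

```bash
python3 - <<'E'
from h import *
import cv2
o,p,r=state(); print(p,r.as_matrix().round(4),o["time_s"],o["wrist_force"])
pp=ctrl.camera_params("wrist"); print(pp); cv2.imwrite("pics/w1.png",ctrl.camera("wrist"))
E
```

```text
[ 0.53102841 -0.16045481  0.18024119] [[ 9.549e-01 -2.968e-01  3.000e-04]
 [-2.968e-01 -9.549e-01 -3.000e-04]
 [ 3.000e-04  2.000e-04 -1.000e+00]] 1.725 [ 0.26577092 -0.81399274  0.39663006]
{'fovy': 66.95260005475748, 'cx': 319.45434009197066, 'cy': 236.1418850649721, 'view': array([[-2.96696410e-01, -9.54971808e-01,  2.92891402e-04,
         3.19639931e-03],
       [ 9.04583072e-01, -2.81139617e-01, -3.20452775e-01,
        -5.06018546e-01],
       [ 3.06105709e-01, -9.48122434e-02,  9.47264447e-01,
        -4.90309803e-01],
       [ 0.00000000e+00,  0.00000000e+00,  0.00000000e+00,
         1.00000000e+00]])}
```

View pics/w1.png

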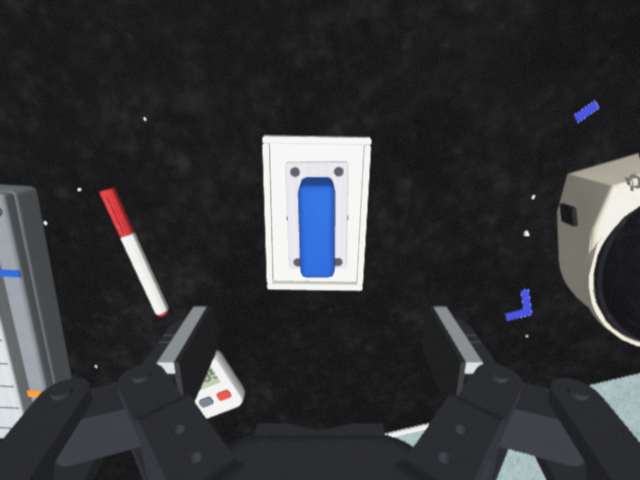

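Wrist view: the block and tray are upright and nearly aligned with the tool. The sole screws are at (295,172), (339,171), (338,262), (297,262), and the tray's top corners at (263,137), (371,138), (363,290), (267,290).

```bash
python3 - <<'E'
from h import *
def rep(n,uv,z):
    P=ray("wrist",uv,z)[:,:2]; far=(P[0]+P[1])/2; near=(P[2]+P[3])/2; ax=far-near; le=P[0]+P[3]-P[1]-P[2]
    print(n,P.mean(0).round(4),np.degrees(np.arctan2(ax[1],ax[0])).round(2),np.degrees(np.arctan2(-le[0],le[1])).round(2),np.linalg.norm(ax).round(4),(np.linalg.norm(le)/2).round(4))
rep("screws",[(295,172),(339,171),(338,262),(297,262)],.02)
rep("sole",[(286,162),(348,162),(347,268),(288,268)],.02)
rep("tray",[(263,137),(371,138),(363,290),(267,290)],.016)
rep("handle",[(300,180),(334,180),(335,276),(301,276)],.063)
o,p,r=state(); print(p,np.degrees(np.arctan2(r.as_matrix()[1,0],r.as_matrix()[0,0])),o["wrist_force"])
print("tool delta",r.inv().apply(np.array([.5318,-.1585,.047])-p))
E
```

```text
screws [ 0.5324 -0.1601] -17.05 -16.61 0.0758 0.0343
sole [ 0.5333 -0.1603] -17.1 -17.25 0.0886 0.0488
tray [ 0.5313 -0.1586] -18.16 -17.51 0.1293 0.0833
handle [ 0.5361 -0.1617] -16.78 -17.25 0.0696 0.0235
[ 0.53109281 -0.16033789  0.18027218] -17.25812325044248 [-0.02833616 -0.27092746 -0.54866098]
tool delta [ 7.95538236e-05 -1.98626556e-03  1.33271906e-01]
```

>>> jog_arm(increments=[[0.001, -0.001, 0.05, 0, 0, 0, 1], [0.001, -0.001, 0.09, 0, 0, 0, 1], [0.001, -0.001, 0.115, 0, 0, 0, 1], [0.001, -0.001, 0.133, 0, 0, 0, 1], [0.001, -0.001, 0.133, 0, 0, 0, 1], [0.001, -0.001, 0.133, 0, 0, 0, 0], [0.001, -0.001, 0.133, 0, 0, 0, 0], [0.001, -0.001, 0.133, 0, 0, 0, 0], [0.001, -0.001, 0.133, 0, 0, 0, 0], [0.001, -0.001, 0.133, 0, 0, 0, 0]])

```text
time_s: 3.02
eef_pos: [0.5334, -0.1589, 0.0478]
eef_rot: [0.0, 0.989, -0.149, 0.001]
wrist_force: [-1.9, -0.4, 6.1]
opening: 0.299
grasp_force: 59.9
```

>>> jog_arm(increments=[[0, 0, 0, 0, 0, 0, 0], [0, 0, 0, 0, 0, 0, 0], [0, 0, 0, 0, 0, 0, 0], [0, 0, 0, 0, 0, 0, 0]])

```text
time_s: 3.52
eef_pos: [0.5334, -0.1589, 0.0479]
eef_rot: [0.0, 0.989, -0.149, 0.001]
wrist_force: [-1.7, 0.1, 6.0]
opening: 0.298
grasp_force: 59.9
```

>>> jog_arm(increments=[[0, 0, -0.03, 0, 0, 0, 0], [0, 0, -0.08, 0, 0, 0, 0], [0, 0, -0.12, 0, 0, 0, 0], [0, 0, -0.12, 0, 0, 0, 0]])

```text
time_s: 4.03
eef_pos: [0.5348, -0.1595, 0.1703]
eef_rot: [0.001, 0.989, -0.149, 0.003]
wrist_force: [0.1, 0.9, -2.0]
opening: 0.294
grasp_force: 59.7
```

>>> jog_arm(increments=[[-0.0265, -0.051, 0, 0, 0, 0.0207, 0], [-0.053, -0.1015, 0, 0, 0, 0.0207, 0], [-0.0795, -0.1525, 0, 0, 0, 0.0207, 0], [-0.106, -0.203, 0, 0, 0, 0.0207, 0], [-0.1325, -0.254, 0, 0, 0, 0.0207, 0], [-0.15, -0.29, 0, 0, 0, 0.0207, 0], [-0.1587, -0.3047, 0, 0, 0, 0.0207, 0], [-0.1587, -0.3047, 0, 0, 0, 0.0207, 0], [-0.1587, -0.3047, 0, 0, 0, 0.0207, 0], [-0.1587, -0.3047, 0, 0, 0, 0.0207, 0]])

```text
time_s: 5.28
eef_pos: [0.4714, 0.1782, 0.1668]
eef_rot: [0.0, 0.983, -0.182, -0.0]
wrist_force: [0.3, -0.2, -3.1]
opening: 0.296
grasp_force: 60.1
```

```bash
python3 - <<'E'
from h import *
import cv2
o,p,r=state(); print(p,r.as_matrix().round(4),o["wrist_force"],o["opening"])
im=ctrl.camera("wrist"); cv2.imwrite("pics/w2.png",im)
E
```

```text
[0.47135802 0.17823329 0.16681343] [[ 9.338e-01 -3.579e-01 -1.000e-04]
 [-3.579e-01 -9.338e-01 -3.000e-04]
 [-0.000e+00  3.000e-04 -1.000e+00]] [ 0.26486426 -0.16640695 -3.08541211] 0.29570394158666946
```

View pics/w2.png

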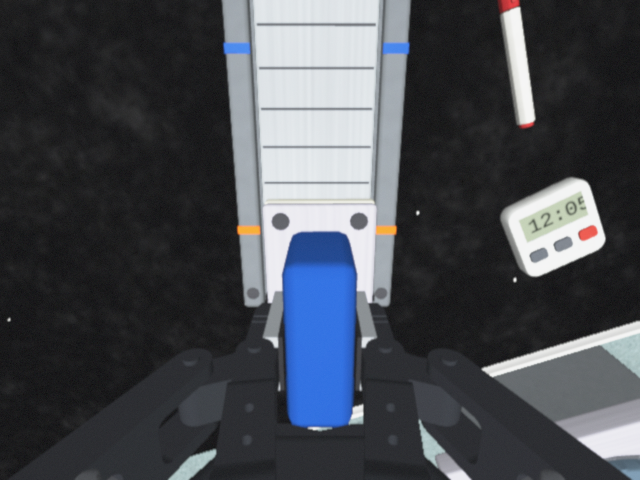

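Wrist view: the block is held and looks parallel to the plate. Orange lines are at (249,230) and (386,230), blue lines at (236,48) and (396,48), and the block's front screws at (281,221) and (359,221).

```bash
python3 - <<'E'
from h import *
o,p,r=state()
O=ray("wrist",[(249,230),(386,230)],.036)[:,:2].mean(0); B=ray("wrist",[(236,48),(396,48)],.036)[:,:2].mean(0)
print("O",O,"B",B,np.linalg.norm(B-O),np.degrees(np.arctan2(*(B-O)[::-1])))
S=ray("wrist",[(281,221),(359,221)],p[2]-.0429+.015); print("block screws in tool",r.inv().apply(S-p),"expect x .038, y +-.017")
# fused with top view
u=np.array([np.cos(np.radians(-20.9)),np.sin(np.radians(-20.9))]); C=((O+B)/2+np.array([.5285,.1577]))/2
print("C",C,"orange",C-.06*u,"tool delta",r.inv().apply(np.r_[C-.06*u,.042+.0429]-p),p)
E
```

```text
O [0.47233094 0.17823454] B [0.58425844 0.13614436] 0.11957987946888315 -20.608700107621775
block screws in tool [[ 0.03795417 -0.01543995  0.02789656]
 [ 0.0379571   0.01810435  0.02790246]] expect x .038, y +-.017
C [0.52839734 0.15744473] orange [0.47234508 0.17884901] tool delta [ 0.00074101 -0.00086917  0.08199341] [0.4713487  0.17831552 0.16689358]
```

>>> jog_arm(increments=[[0, -0.002, 0.04, 0, 0, 0, 0], [0, -0.002, 0.065, 0, 0, 0, 0], [0, -0.002, 0.076, 0, 0, 0, 0], [0, -0.002, 0.08, 0, 0, 0, 0], [0, -0.002, 0.083, 0, 0, 0, 0], [0, -0.002, 0.086, 0, 0, 0, 0], [0, -0.002, 0.088, 0, 0, 0, 0], [0, -0.002, 0.088, 0, 0, 0, 0], [0, -0.002, 0.088, 0, 0, 0, 0]])

```text
time_s: 6.45
eef_pos: [0.4726, 0.1812, 0.0802]
eef_rot: [-0.0, 0.983, -0.181, 0.001]
wrist_force: [-3.0, -3.5, 6.0]
opening: 0.297
grasp_force: 61.3
```

```bash
python3 - <<'E'
from h import *
import cv2
o,p,r=state(); print(p,r.as_matrix().round(4),o["wrist_force"],o["opening"])
a=ctrl.camera("top"); b=ctrl.camera("scene"); 
z=lambda i:cv2.resize(i,(400,400),interpolation=cv2.INTER_CUBIC)
cv2.imwrite("pics/d1.png",cv2.hconcat([z(a[145:245,195:295]),z(b[190:310,170:290])]))
E
```

```text
[0.47262439 0.18123322 0.08022184] [[ 9.345e-01 -3.561e-01  2.000e-03]
 [-3.561e-01 -9.345e-01 -1.000e-04]
 [ 1.900e-03 -6.000e-04 -1.000e+00]] [-3.00999575 -3.46432106  6.02027707] 0.2971006621851687
```

View pics/d1.png

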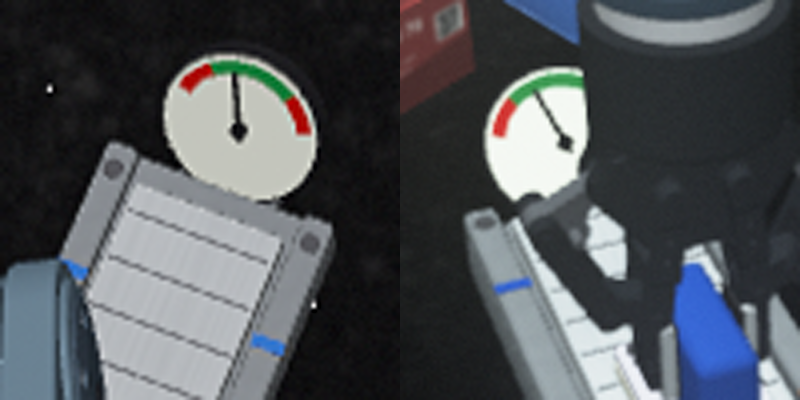

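The needle is in the green at about 4.5–5 mm, which agrees with the force (9.1 N) and TCP height (4.7 mm). Starting the sweep.

>>> jog_arm(increments=[[0.004, 0, 0.0005, 0, 0, 0, 0], [0.011, 0, 0.0005, 0, 0, 0, 0], [0.018, 0, 0.0005, 0, 0, 0, 0], [0.025, 0, 0.0005, 0, 0, 0, 0], [0.03, 0, 0.0005, 0, 0, 0, 0]])

```text
time_s: 7.18
eef_pos: [0.4997, 0.1713, 0.0794]
eef_rot: [-0.0, 0.983, -0.181, -0.0]
wrist_force: [-6.7, 2.3, 7.5]
opening: 0.298
grasp_force: 61.3
```

>>> jog_arm(increments=[[0.007, 0, 0, 0, 0, 0, 0], [0.015, 0, 0, 0, 0, 0, 0], [0.023, 0, 0, 0, 0, 0, 0], [0.031, 0, 0, 0, 0, 0, 0], [0.039, 0, 0, 0, 0, 0, 0], [0.047, 0, 0, 0, 0, 0, 0]])

```text
time_s: 7.92
eef_pos: [0.5436, 0.1546, 0.0795]
eef_rot: [-0.0, 0.984, -0.181, -0.0]
wrist_force: [-5.9, 2.5, 6.2]
opening: 0.292
grasp_force: 61.3
```

>>> jog_arm(increments=[[0.008, 0.0005, 0, 0, 0, 0, 0], [0.016, 0.0005, 0, 0, 0, 0, 0], [0.024, 0.0005, 0, 0, 0, 0, 0], [0.032, 0.0005, 0, 0, 0, 0, 0], [0.04, 0.0005, 0, 0, 0, 0, 0], [0.044, 0.0005, 0, 0, 0, 0, 0], [0.044, 0.0005, 0, 0, 0, 0, 0], [0.044, 0.0005, 0, 0, 0, 0, 0]])

```text
time_s: 8.93
eef_pos: [0.5851, 0.1382, 0.0798]
eef_rot: [-0.0, 0.983, -0.181, 0.001]
wrist_force: [-4.6, 0.3, 6.9]
opening: 0.296
grasp_force: 61.3
```

```bash
python3 - <<'E'
from h import *
o,p,r=state(); u=np.radians(-20.9); d=p[:2]-[.5284,.1574]; print(d@[np.cos(u),np.sin(u)],d@[-np.sin(u),np.cos(u)],p,o["wrist_force"])
E
```

```text
0.05982138179982739 0.0023120656266458293 [0.5851102  0.13821938 0.07983796] [-4.58458656  0.25074061  6.85487646]
```

>>> jog_arm(increments=[[-0.004, 0, 0, 0, 0, 0, 0], [-0.011, 0, 0, 0, 0, 0, 0], [-0.019, 0, 0, 0, 0, 0, 0], [-0.027, 0, 0, 0, 0, 0, 0], [-0.035, 0, 0, 0, 0, 0, 0], [-0.043, 0, 0, 0, 0, 0, 0], [-0.051, 0, 0, 0, 0, 0, 0], [-0.059, 0, 0, 0, 0, 0, 0], [-0.065, 0, 0, 0, 0, 0, 0]])

```text
time_s: 10.05
eef_pos: [0.5273, 0.1609, 0.0811]
eef_rot: [-0.001, 0.983, -0.181, 0.004]
wrist_force: [4.5, -1.8, 5.0]
opening: 0.302
grasp_force: 61.1
```

```bash
python3 - <<'E'
from h import *
o,p,r=state(); u=np.radians(-20.9); d=p[:2]-[.5284,.1574]; print(d@[np.cos(u),np.sin(u)],d@[-np.sin(u),np.cos(u)])
E
```

```text
-0.0022301952793061194 0.0028967666425526685
```

Depth is down to about 4 mm, so I'm adding 1.2 mm on the way back.

>>> jog_arm(increments=[[-0.005, 0.001, 0.0008, 0, 0, 0, 0], [-0.013, 0.001, 0.0012, 0, 0, 0, 0], [-0.021, 0.001, 0.0012, 0, 0, 0, 0], [-0.029, 0.001, 0.0012, 0, 0, 0, 0], [-0.037, 0.001, 0.0012, 0, 0, 0, 0], [-0.045, 0.001, 0.0012, 0, 0, 0, 0], [-0.053, 0.001, 0.0012, 0, 0, 0, 0], [-0.06, 0.001, 0.0012, 0, 0, 0, 0], [-0.06, 0.001, 0.0012, 0, 0, 0, 0], [-0.06, 0.001, 0.0012, 0, 0, 0, 0]])

```text
time_s: 11.3
eef_pos: [0.4707, 0.1818, 0.0798]
eef_rot: [-0.001, 0.983, -0.181, 0.004]
wrist_force: [2.8, -0.5, 6.2]
opening: 0.299
grasp_force: 61.2
```

```bash
python3 - <<'E'
from h import *
import cv2
o,p,r=state(); u=np.radians(-20.9); d=p[:2]-[.5284,.1574]; print(d@[np.cos(u),np.sin(u)],d@[-np.sin(u),np.cos(u)])
E
```

```text
-0.06258851223659435 0.002179743797521426
```

>>> jog_arm(increments=[[-0.001, 0, -0.015, 0, 0, 0, 0], [-0.001, 0, -0.04, 0, 0, 0, 0], [-0.001, 0, -0.09, 0, 0, 0, 0], [-0.001, 0, -0.09, 0, 0, 0, 0], [-0.001, 0, -0.09, 0, 0, 0, 0]])

```text
time_s: 11.92
eef_pos: [0.4658, 0.1817, 0.167]
eef_rot: [0.0, 0.983, -0.181, -0.0]
wrist_force: [0.1, 0.1, -2.1]
opening: 0.298
grasp_force: 60.3
```

```bash
python3 - <<'E'
from h import *
o,p,r=state(); m=r.as_matrix(); print(p,r.inv().apply(np.array([.532,-.158,p[2]])-p),"yaw tool turn",np.arctan2(m[1,0],m[0,0])+np.radians(17.8),m.round(4))
E
```

```text
[0.46581796 0.18167266 0.16695398] [ 1.82790403e-01  2.93845612e-01 -4.22532510e-05] yaw tool turn -0.0533860938326175 [[ 9.345e-01 -3.561e-01 -7.000e-04]
 [-3.561e-01 -9.345e-01 -0.000e+00]
 [-7.000e-04  3.000e-04 -1.000e+00]]
```

Scaled: -0.053 rad / 3.1416 = -0.0169.

>>> jog_arm(increments=[[0.03, 0.0485, 0, 0, 0, -0.0169, 0], [0.06, 0.097, 0, 0, 0, -0.0169, 0], [0.09, 0.1455, 0, 0, 0, -0.0169, 0], [0.12, 0.194, 0, 0, 0, -0.0169, 0], [0.15, 0.2425, 0, 0, 0, -0.0169, 0], [0.172, 0.277, 0, 0, 0, -0.0169, 0], [0.183, 0.294, 0, 0, 0, -0.0169, 0], [0.183, 0.294, 0, 0, 0, -0.0169, 0], [0.183, 0.294, 0, 0, 0, -0.0169, 0], [0.183, 0.294, 0, 0, 0, -0.0169, 0]])

```text
time_s: 13.18
eef_pos: [0.5325, -0.1567, 0.167]
eef_rot: [-0.0, 0.988, -0.154, -0.0]
wrist_force: [-0.1, -0.6, -2.8]
opening: 0.294
grasp_force: 60.2
```

```bash
python3 - <<'E'
from h import *
import cv2
o,p,r=state(); m=r.as_matrix(); print(p,r.inv().apply(np.array([.532,-.158,.0485])-p),np.degrees(np.arctan2(m[1,0],m[0,0])))
cv2.imwrite("pics/w3.png",ctrl.camera("wrist"))
E
```

```text
[ 0.53249859 -0.15666333  0.16699419] [3.52297778e-05 1.47491771e-03 1.18493596e-01] -17.730572332613423
```

View pics/w3.png

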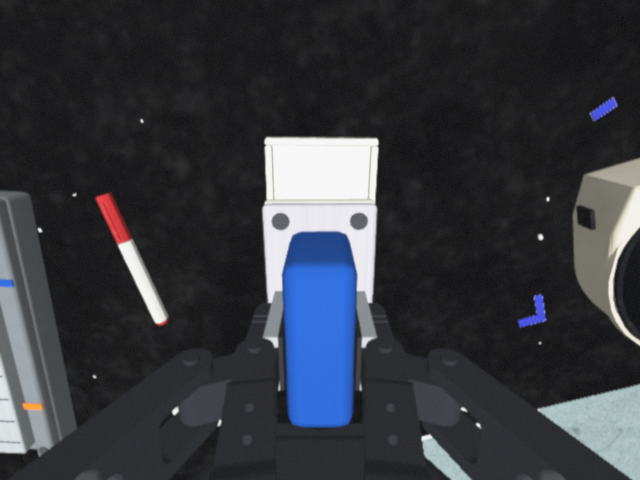

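The block is over the tray and aligned with it. The screws are still at (281,221) and (359,221), so it hasn't slipped in the grip. Lowering gently.

>>> jog_arm(increments=[[0, 0.001, 0.04, 0, 0, 0, 0], [0, 0.001, 0.075, 0, 0, 0, 0], [0, 0.001, 0.097, 0, 0, 0, 0], [0, 0.001, 0.107, 0, 0, 0, 0], [0, 0.001, 0.112, 0, 0, 0, 0], [0, 0.001, 0.115, 0, 0, 0, 0], [0, 0.001, 0.117, 0, 0, 0, 0], [0, 0.001, 0.1185, 0, 0, 0, 0], [0, 0.001, 0.1185, 0, 0, 0, 0]])

```text
time_s: 14.35
eef_pos: [0.5326, -0.1593, 0.0489]
eef_rot: [0.0, 0.988, -0.155, 0.0]
wrist_force: [0.0, 0.2, -1.5]
opening: 0.299
grasp_force: 60.3
```

>>> jog_arm(increments=[[0, 0, 0.001, 0, 0, 0, 0], [0, 0, 0.001, 0, 0, 0, 0], [0, 0, 0.001, 0, 0, 0, 0.45], [0, 0, 0.001, 0, 0, 0, 0.6], [0, 0, 0.001, 0, 0, 0, 0.8], [0, 0, 0.001, 0, 0, 0, 1], [0, 0, 0.001, 0, 0, 0, 1], [0, 0, 0.001, 0, 0, 0, 1]])

```text
time_s: 15.35
eef_pos: [0.5325, -0.1592, 0.0478]
eef_rot: [-0.0, 0.988, -0.155, -0.0]
wrist_force: [0.3, 0.3, 0.7]
opening: 0.998
grasp_force: 0.0
```

>>> jog_arm(increments=[[0, 0, -0.02, 0, 0, 0, 1], [0, 0, -0.06, 0, 0, 0, 1], [0, 0, -0.11, 0, 0, 0, 1], [0, 0, -0.13, 0, 0, 0, 1], [0, 0, -0.13, 0, 0, 0, 1], [0, 0, -0.13, 0, 0, 0, 1]])

```text
time_s: 16.1
eef_pos: [0.5317, -0.1588, 0.1764]
eef_rot: [-0.0, 0.988, -0.155, -0.001]
wrist_force: [0.1, 0.7, -0.6]
opening: 1.002
grasp_force: 0.0
```

```bash
python3 - <<'E'
from h import *
import cv2
a=ctrl.camera("wrist"); b=ctrl.camera("scene")
z=lambda i:cv2.resize(i,(400,300))
cv2.imwrite("pics/end.png",cv2.hconcat([z(a),z(b)]))
E
```

```text
(no output)
```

View pics/end.png

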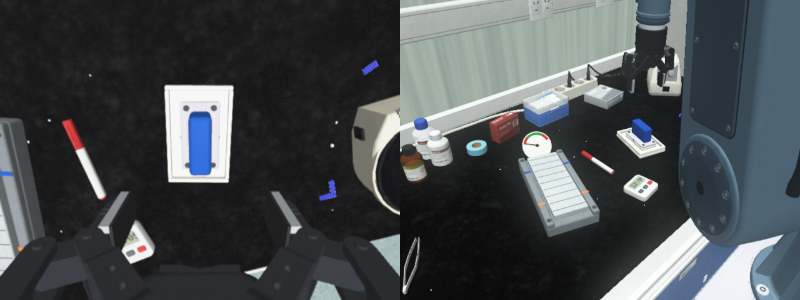

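The block lies flat and lengthwise in its tray (wrist view, around (200,135)). The plate is back up, and the timer and marker haven't moved.

```bash
python3 -c "
from bench import ctrl
print(ctrl.hand_in())"
```

```text
the job is handed in; nothing more can be done
None
```

I handed the job in at about 16 s of the 67 s allowed: one stroke out and back at about 4–5.5 mm of press by force and TCP height (dial viewed only at the start, in the green), block back flat in its tray, timer and marker unmoved; the hand-in returned no verdict.

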